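# Prop the dust bin's spring flap and fetch the tall jar

### The arm

A 6-joint arm with a two-finger parallel gripper is mounted at the origin on the work surface. World frame = base frame: x ahead of the robot, y to its left, z up, the work surface at z = 0. Lengths are in m, angles in rad, forces in N, time in s.
With the tool pointing down it reaches from about 0.275 to 1 m from the base axis. Payload 8.4 kg.
Tool frame: the origin (TCP) lies on the centre line of the jaws, within the pads' length; the fingertips stand 17 mm ahead of it and the grasp point (between the pads) lies 2 mm behind it (bot.tcp_to_tips is the z of the fingertips in the tool frame, in m); z points along the fingers, y is the line along which they close (so a half turn about z gives the same grasp; the last joint's range is limited). The gripper opens to 85 mm and grips with 20 to 120 N. Pads are 22 mm wide; open, the fingers measure 114 mm over their backs; the gripper's body (76 mm by 85 mm) begins 54 mm behind the grasp point. The pads swing forward as they close: fully open they stand 13 mm farther back than shut.
Start: joints at [-1.216, 0.353, 1.633, -0, 1.155, -0.002], TCP at [0.218, -0.586, 0.248] pointing down, gripper open.
Joint ranges: [-2.63, 2.63], [-0.92, 2.1], [0.06, 2.66], [-1.3, 4.44], [0, 2.69], [-3.02, 3.02]. Speed limits (rad/s): [2.22, 2.22, 2.79, 3.14, 3.14, 3.14].

### API

Orientations are given as a unit quaternion [x, y, z, w].
In Python, from workcell import bot, hand, kinematics, get_obs, vision, hand_in gives the robot as it stands. The module is installed in compiled form; this text tells all that it offers. Calls block until the motion is done:
- bot.reach(position, orientation): joint-space move of the TCP to a pose.
- bot.servo_line(position, ori=None, velocity=0.15): straight line of the TCP; ori=None keeps the orientation; velocity is the mean speed in m/s.
- bot.goto_joints(angles): joint-space move.
- hand.move_gripper(opening, strength=None): finger opening in m; strength is the grip in N (None keeps the last); returns when the fingers have stopped.
- bot.dwell(seconds).
- kinematics.solve_ik(position, orientation): joint angles nearest the present ones, or None.
- get_obs(): the state.
- vision.read_camera(name): name is "scene" or "top" or "wrist"; returns a dict with "frame" (400x640x3 uint8, red, green, blue), "intrinsics" (3x3 intrinsics, pixels), "view" (4x4, takes a point from world to camera coordinates). Camera axes: x right, y down, z forward; pixel columns grow to the right and rows downward; lengths in m; the calibration is good to about 2 mm. A picture is of the moment at which its call begins. There is no depth.
A pose or a line that the arm cannot do raises bot.IKError and nothing moves.
- hand_in(): hands the job in; it is judged then, once.
The state is a dict: "time_s": time; "joint_pos": joint angles; "joint_vel": joint speeds; "joint_efforts": joint torques, N m; "position": TCP position; "orientation": TCP orientation; "wrist_force": force on the tool from outside, world axes, zero at the start; "ft_torque": the same for the moment, N m; "gripper_width": finger opening in m; "grip_force": force on a finger pad.
Only numpy, scipy, OpenCV 4.12 (cv2) and the standard library are available. Lean on these libraries where they do the work, as an engineer would, in place of code of your own. Each camera call takes 0.05 s, during which the arm holds its last target. There are 200 camera calls.

### The job

Prop the bin's spring-closed flap open with the loose square bar (the bar in the gripper can itself raise the flap from under its front edge), laying the bar across the two raised cheeks of the bin, behind their upstanding lips, roughly centred, so that the flap leans on it when you let go. Then lift the tall jar out of the propped bin and set it down gently, not dropped, upright in the middle of the stirrer's white top plate. Leave the flap propped, and do not disturb the squat jar in the bin or the other loose things on the bench.

Things in the scene. Friction and masses are not known exactly. Their poses are not given: they have to be found in the camera images.
- bin: Grey sheet-metal dust bin, fixed, open on top under a hinged flap. Origin: centre of its underside; x points from its front wall (robot side) to its back, y across, z up. Outer 200 (x) by 148 (y), walls 110 high (6 thick front and back, 8 sides), floor 5 thick, inside 132 wide. On each side wall (y = +-66 to +-74) stands a raised cheek from x = 34 to x = 96
- seat (a point): Where the middle of the bar's underside belongs: bin x = 67, y = 0, z = 185, axes as the bin's. The seat is the level top edge of both cheeks, z = 185, from bin x = 58 back to 96; in front of it, x = 34 to 58, a lip stands 14 higher (z = 199) and stops the bar sliding forward. With the bar against the lips the flap leans on it at about 1.35 rad
- flap (a joint): Flap angle in rad: 0 shut (level), growing as its front edge rises, stop at 1.65. Clear plate with a dark strip along its front edge, 112 wide (passes between the cheeks), 4 thick, 235 from hinge to front edge. Spring and weight shut it from any angle up to 1.5: about 1 N at the front edge lifts it, about 1.5 N presses on the seated bar
- flap_hinge (a point): Middle of the flap's hinge line, which runs along the bin's y: bin x = 98, z = 112
- flap_edge (a point): Middle of the underside of the flap's front edge (moves with the flap). Shut, the underside is 110 above the bench and this edge overhangs the front wall by 37 (bin x = -137), so that the bar fits under it
- stay_bar: Loose square aluminium bar, 220 long, 18 by 18, about 120 g, lying on the bench at the start. Origin: centre of its underside as it lies (9 below its centre line); x along its length
- bar_center (a point): The bar's centre, on its centre line; 9 above the seat (bin z = 194) when seated
- tall_jar: Amber jar with black screw cap, standing in the front half of the bin, 88 tall: glass body 48 in diameter up to z = 56, cap 46 in diameter from z = 60 to z = 88. Origin: centre of its underside, z up. About 160 g
- squat_jar: The other amber jar, standing in the rear half of the bin: 48 tall, 54 in diameter. Origin: centre of its underside. Stays in the bin
- stirrer: Yellow magnetic stirrer with white square top plate, fixed to the bench, 160 by 150, 84 high; origin: centre of its underside
- plate_top (a point): Centre of the upper face of the stirrer's white top plate, which is 140 by 140, level, 84 above the bench
- bulb: Bystander: black rubber pipette bulb, 50 mm ball with stubs, between the robot and the bin; origin under its centre
- beaker: Bystander: glass beaker, 70 in diameter, 90 tall, beyond the bin; origin under its centre
- cylinder: Bystander: white graduated cylinder, 32 in diameter on a 70 foot, 120 tall, beyond the bin; origin under its centre
- spatula: Bystander: spatula 170 long, lying on the robot's side of the bench; x along its length
Things that resemble listed ones, but are neither listed nor needed, are in the scene too. Of the things that look like the stay_bar, the largest one is meant.

How it is judged:
By the outcome, as a careful person would: the job done as asked, in the order asked, and still so for the second after the job is handed in, with the robot touching nothing.
It also fails if it takes over 70 s, if anything falls off the work surface, if the arm or the gripper's body presses on something with over 40 N, if the wrist force passes 120 N, or if a joint passes its speed limit or range.

## Working session

There is one attempt and no reset: what is moved stays moved. The work goes in short steps, each a Python script; the robot and the scene stay as the last script left them, time stands still between calls to the robot, and variables do not carry over. Pictures are saved under pics/ and viewed, at most 10 in all, crops included, and the job is handed in when it is done.

```bash
mkdir -p pics; cat > h.py <<'E'
import numpy as np, cv2
from workcell import bot, hand, kinematics, get_obs, vision, hand_in
def cam(n):
    c=vision.read_camera(n); return c
def save(n,f):
    c=cam(n); cv2.imwrite(f,c["frame"][:,:,::-1]); np.savez(f.replace('.png','.npz'),K=c["intrinsics"],V=c["view"]); return c
def load(f):
    d=np.load(f); return d['K'],d['V']
def ray(kv,px):
    K,V=kv; R=V[:3,:3];t=V[:3,3]
    d=R.T@np.linalg.solve(K,[px[0],px[1],1.]); return -R.T@t,d/np.linalg.norm(d)
def onz(kv,px,z):
    o,d=ray(kv,px); return o+d*(z-o[2])/d[2]
def tri(kv1,p1,kv2,p2):
    A=np.zeros((3,3));b=np.zeros(3)
    for kv,p in((kv1,p1),(kv2,p2)):
        o,d=ray(kv,p);M=np.eye(3)-np.outer(d,d);A+=M;b+=M@o
    return np.linalg.solve(A,b)
def proj(kv,X):
    K,V=kv; p=V[:3,:3]@np.asarray(X)+V[:3,3]; p=K@p; return p[:2]/p[2]
E
python3 - <<'E'
from h import *
a=save("scene","pics/s0.png");b=save("top","pics/t0.png")
for n in("s0","t0"):
    K,V=load(f"pics/{n}.npz");print(K.round(1).tolist(),(-V[:3,:3].T@V[:3,3]).round(3),V[2,:3].round(3))
print(get_obs())
E
```

```text
[[372.0, 0.0, 322.6], [0.0, 372.0, 200.8], [0.0, 0.0, 1.0]] [0.896 0.635 0.613] [-0.387 -0.763 -0.518]
[[457.4, 0.0, 317.3], [0.0, 457.4, 197.4], [0.0, 0.0, 1.0]] [ 0.414 -0.065  1.231] [ 0.124  0.003 -0.992]
{'time_s': 0.1, 'joint_pos': array([-1.21640302e+00,  3.53584843e-01,  1.63404127e+00,  1.19086359e-05,
        1.15521278e+00, -2.40022899e-03]), 'joint_vel': array([ 0.00074787, -0.0013298 , -0.00149834, -0.0006233 ,  0.00131322,
       -0.00145567]), 'joint_efforts': array([-6.08740847e-04, -6.06354904e+01, -3.42818928e+01, -7.01363729e-05,
        4.00791483e-03,  3.06020979e-05]), 'position': array([ 0.21815908, -0.58526216,  0.24764094]), 'orientation': array([ 9.84129690e-01,  1.77449610e-01, -1.03739742e-04, -6.14447473e-04]), 'wrist_force': array([-0.51527713, -0.55115651,  0.23186033]), 'ft_torque': array([-0.00073676,  0.02924478,  0.00601872]), 'grip_force': 0.0, 'gripper_width': 0.08539544625166208}
```

View pics/s0.png

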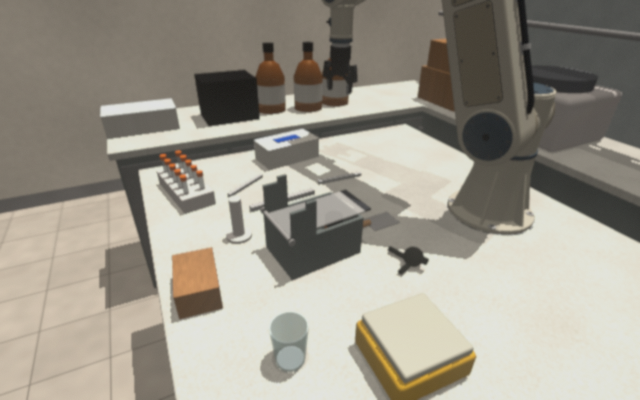

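View pics/t0.png

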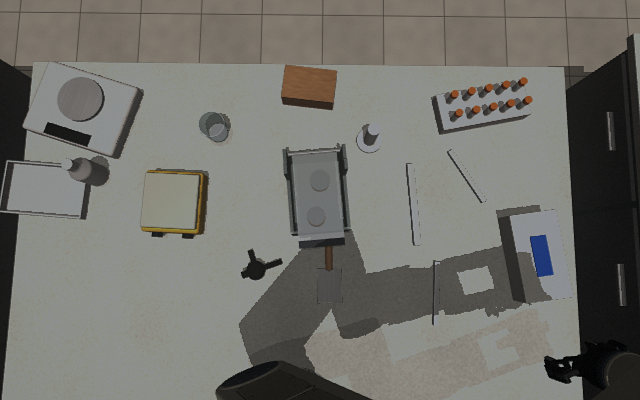

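The scene shows the bin at (312,235), the stirrer at (413,345), and thin rods at (245,185), (283,200) and (335,178). In the top view the bin is at (318,195), the stirrer plate at (172,201) and the bulb at (256,266).

The bar could be the rod at top (413,204), the rod at (466,176), or the dark rod at (434,292), which is probably the spatula. The brown-handled thing at (328,270) is something else. I'm cropping to choose.

```bash
python3 - <<'E'
import cv2,numpy as np
t=cv2.imread('pics/t0.png');s=cv2.imread('pics/s0.png')
a=cv2.resize(t[135:335,270:500],None,fx=3,fy=3,interpolation=cv2.INTER_CUBIC)[:600]
cv2.imwrite('pics/c1.png',a)
b=cv2.resize(s[150:290,220:400],None,fx=4.25,fy=4.25,interpolation=cv2.INTER_CUBIC)
cv2.imwrite('pics/c2.png',b)
E
```

```text
(no output)
```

View pics/c1.png

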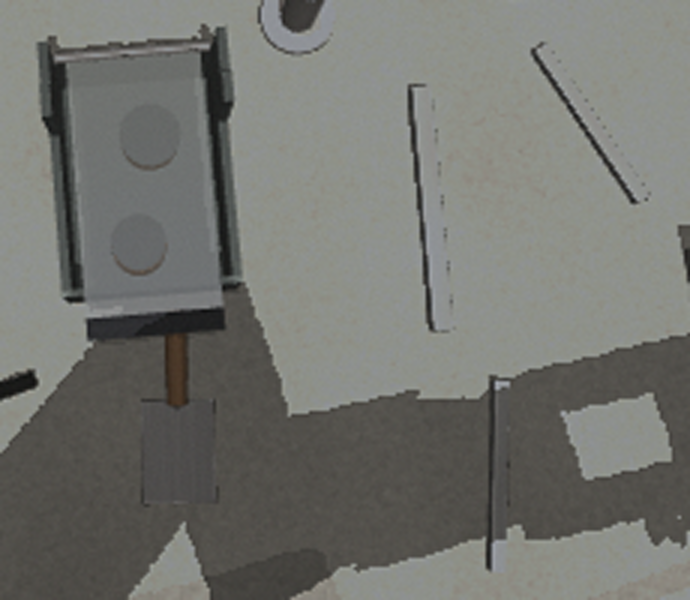

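View pics/c2.png

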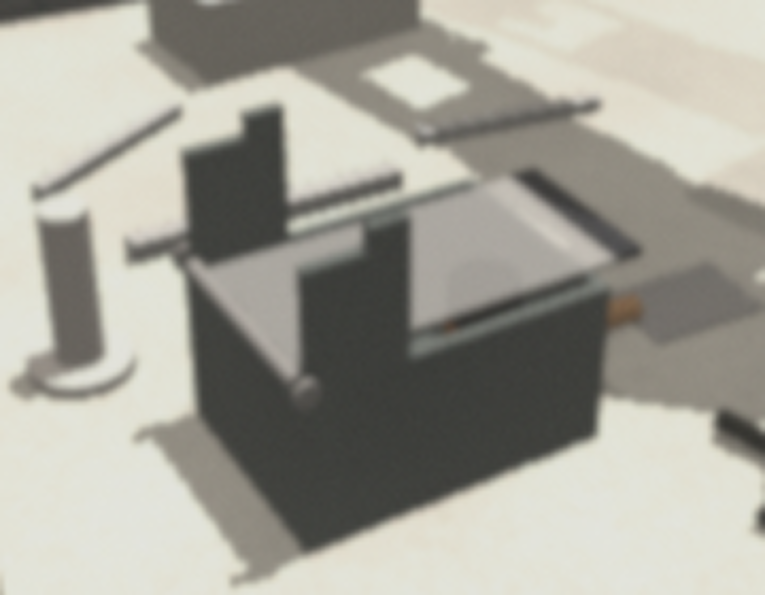

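c1 shows the rods: (430,208) is the largest, about 245 crop px long and wide, so that is the stay bar. (590,122) and (500,475) are shorter and thinner decoys. The brown handle with plate at (178,430) is the spatula. Next I fit the bin, stirrer and bar from both views.

```bash
cat > fit.py <<'E'
from h import *
from scipy.optimize import least_squares
S=load('pics/s0.npz');T=load('pics/t0.npz')
c1=lambda p:(p[0]/3+270-1/3,p[1]/3+135-1/3)
c2=lambda p:(p[0]/4.25+220-.4,p[1]/4.25+150-.4)
def fit(obs,x0):
    def f(q):
        c,s=np.cos(q[3]),np.sin(q[3]);r=[]
        for kv,px,m in obs:
            m=np.array(m)/1000; X=[q[0]+c*m[0]-s*m[1],q[1]+s*m[0]+c*m[1],q[2]+m[2]]
            r+=list(proj(kv,X)-px)
        return np.array(r)
    o=least_squares(f,x0,loss='soft_l1');return o.x,f(o.x).reshape(-1,2)
if __name__=='__main__':
    b=[(T,c1((63,298)),(-100,74,110)),(T,c1((243,288)),(-100,-74,110)),(T,c1((88,339)),(-137,56,110)),(T,c1((226,330)),(-137,-56,110)),
    (S,c2((410,213)),(34,74,199)),(S,c2((362,225)),(58,74,199)),(S,c2((300,268)),(96,74,185)),(S,c2((310,550)),(100,74,0)),
    (S,c2((597,437)),(-100,74,0)),(S,c2((607,287)),(-100,74,110)),(S,c2((200,415)),(100,-74,0)),(S,c2((285,108)),(34,-66,199))]
    q,r=fit(b,[.42,-.07,0,0]);print('bin',q.round(4));print(r.round(1).tolist())
    p=[(T,(146,171),(70,70,84)),(T,(200,170),(70,-70,84)),(T,(196,234),(-70,-70,84)),(T,(141,233),(-70,70,84)),
    (S,(362,320),(70,-70,84)),(S,(425,297),(-70,-70,84)),(S,(471,348),(-70,70,84)),(S,(408,385),(70,70,84))]
    q,r=fit(p,[.42,.3,0,0]);print('stir',q.round(4));print(r.round(1).tolist())
    f,n=c1((426,86)),c1((442,331))
    print('bar far/near',onz(T,f,.018).round(4),onz(T,n,.018).round(4))
    print('tri',tri(T,f,S,c2((137,240))).round(3),tri(T,n,S,c2((395,174))).round(3))
    print('bin dir bar len',np.linalg.norm(onz(T,f,.018)-onz(T,n,.018)))
    print('tall',onz(T,c1((138,243)),.093),'squat',onz(T,c1((149,136)),.053))
E
python3 fit.py
```

```text
bin [ 0.5699 -0.0634 -0.0022  0.0813]
[[0.1, -0.2], [0.3, -1.1], [0.0, 0.8], [-0.2, 0.5], [-0.3, 0.3], [1.3, 0.4], [0.1, 0.6], [-1.3, 0.3], [-0.1, -0.1], [0.5, -0.0], [-0.8, -1.6], [0.3, -0.7]]
stir [ 0.5423  0.3143 -0.0189 -0.017 ]
[[-0.4, 4.1], [-0.4, 6.6], [0.3, -3.2], [0.5, -3.7], [0.2, -0.1], [-2.5, -0.3], [3.4, 3.6], [-0.3, -1.1]]
bar far/near [ 0.6614 -0.3151  0.018 ] [ 0.4424 -0.326   0.018 ]
tri [ 0.659 -0.315  0.013] [ 0.444 -0.329  0.007]
bin dir bar len 0.21929908455546818
tall [ 0.51066058 -0.05831463  0.093     ] squat [ 0.60743778 -0.0665583   0.053     ]
```

```bash
cat > plan.py <<'E'
from h import *
from scipy.spatial.transform import Rotation as R
BIN=np.array([.5699,-.0634,0]);BY=.0813;TH=np.deg2rad(20)
def b2w(m): m=np.array(m)/1000; return BIN+R.from_euler('z',BY).apply(m)
def ori(az,flip):
    z=np.array([np.sin(TH)*np.cos(az),np.sin(TH)*np.sin(az),-np.cos(TH)])
    y=np.array([-np.sin(az),np.cos(az),0])*(-1 if flip else 1)
    return np.column_stack([np.cross(y,z),y,z])
def tcp(barc,az,flip,dz=-.003,off=.097):
    M=ori(az,flip);tip=np.array(barc)-off*np.array([np.cos(az),np.sin(az),0])+[0,0,dz]
    return tip-.017*M[:,2],R.from_matrix(M).as_quat()
BARC=np.array([.5519,-.3205,.009]);BAZ=.0498
PAZ=BY+np.pi/2
WP=[(-195,0,300),(-195,0,94),(-124,0,94),(-124,0,150),(0,0,215),(71,0,224),(70.5,0,195)]
E
python3 - <<'E'
from plan import *
for f in(0,1):
    print(f)
    for m,az in [(BARC,BAZ),(BARC+[0,0,.3],BAZ)]+[(b2w(w),PAZ) for w in WP]:
        p,q=tcp(m,az,f);j=kinematics.solve_ik(p,q);print(p.round(3),None if j is None else np.round(j,2))
E
```

```text
0
[ 0.449 -0.326  0.022] None
[ 0.449 -0.326  0.322] [-0.78  0.06  1.88  0.31  0.98 -2.54]
[ 0.384 -0.182  0.313] [-0.64  0.1   1.86  0.26  1.43  2.35]
[ 0.384 -0.182  0.107] [-0.64  0.37  2.05  0.31  0.98  2.21]
[ 0.455 -0.176  0.107] [-0.56  0.44  1.93  0.33  1.01  2.29]
[ 0.455 -0.176  0.163] [-0.56  0.36  1.9   0.31  1.12  2.34]
[ 0.578 -0.166  0.228] [-0.44  0.43  1.62  0.31  1.29  2.5 ]
[ 0.649 -0.16   0.237] [-0.39  0.51  1.46  0.32  1.35  2.57]
[ 0.649 -0.16   0.208] [-0.39  0.54  1.48  0.32  1.3   2.55]
1
[ 0.449 -0.326  0.022] [-0.78  0.52  2.11  0.77  0.37  0.04]
[ 0.449 -0.326  0.322] [-0.78  0.06  1.88  0.31  0.98  0.6 ]
[ 0.384 -0.182  0.313] [-0.64  0.1   1.86  0.26  1.43 -0.79]
[ 0.384 -0.182  0.107] [-0.64  0.37  2.05  0.31  0.98 -0.93]
[ 0.455 -0.176  0.107] [-0.56  0.44  1.93  0.33  1.01 -0.85]
[ 0.455 -0.176  0.163] [-0.56  0.36  1.9   0.31  1.12 -0.81]
[ 0.578 -0.166  0.228] [-0.44  0.43  1.62  0.31  1.29 -0.64]
[ 0.649 -0.16   0.237] [-0.39  0.51  1.46  0.32  1.35 -0.57]
[ 0.649 -0.16   0.208] [-0.39  0.54  1.48  0.32  1.3  -0.59]
```

```bash
python3 - <<'E'
import cv2
t=cv2.imread('pics/t0.png');s=cv2.imread('pics/s0.png')
a=cv2.resize(t[155:245,130:220],(400,400),interpolation=cv2.INTER_CUBIC)
b=cv2.resize(s[285:400,345:485],(400,329),interpolation=cv2.INTER_CUBIC)
b=cv2.copyMakeBorder(b,0,71,0,0,cv2.BORDER_CONSTANT)
cv2.imwrite('pics/c3.png',cv2.hconcat([a,b]))
E
```

```text
(no output)
```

View pics/c3.png

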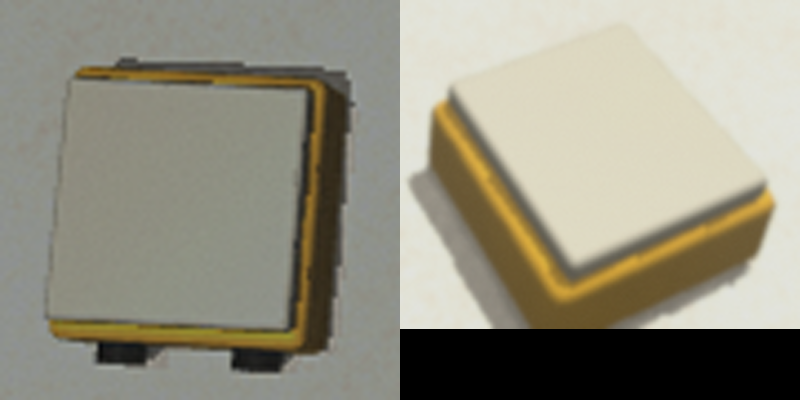

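The plate corners in c3 are top (72,80), (308,90), (292,328), (48,318) and scene (450,88), (622,24), (766,182), (573,268). I refit the plate with these and pick the bar.

```bash
python3 - <<'E'
from fit import *
a=lambda x,y:(x/4.444+130-.4,y/4.444+155-.4)
b=lambda x,y:(x/2.857+345-.3,y/2.857+285-.3)
p=[(T,a(72,80),(70,70,84)),(T,a(308,90),(70,-70,84)),(T,a(292,328),(-70,-70,84)),(T,a(48,318),(-70,70,84)),
(S,b(50,88),(70,-70,84)),(S,b(222,24),(-70,-70,84)),(S,b(366,182),(-70,70,84)),(S,b(173,268),(70,70,84))]
q,r=fit(p,[.54,.3,0,0]);print('stir',q.round(4));print(r.round(1).tolist())
from plan import *
hand.move_gripper(.045,60)
p,o=tcp(BARC+[0,0,.15],BAZ,1);bot.reach(p,o)
p,o=tcp(BARC,BAZ,1);bot.servo_line(p+[0,0,.001],velocity=.1)
w=get_obs();print(w['time_s'],w['position'].round(4),p,w['wrist_force'].round(1))
hand.move_gripper(.005,110);w=get_obs();print(w['gripper_width'],w['grip_force'],w['wrist_force'].round(1))
p,o=tcp(BARC+[0,0,.3],BAZ,1);bot.servo_line(p,velocity=.15)
w=get_obs();print(w['time_s'],w['gripper_width'],w['wrist_force'].round(2),w['ft_torque'].round(3))
save('scene','pics/s1.png');save('top','pics/t1.png')
E
python3 -c "
import cv2
s=cv2.imread('pics/s1.png')[60:260,200:420];t=cv2.imread('pics/t1.png')[90:310,300:520]
cv2.imwrite('pics/v1.png',cv2.hconcat([cv2.resize(s,(400,400)),cv2.resize(t,(400,400))]))"
```

```text
stir [ 0.5461  0.3126 -0.0078 -0.0343]
[[-0.6, -0.2], [0.7, 0.0], [0.0, 1.1], [-0.3, 0.8], [-1.6, -0.3], [-0.2, -0.1], [0.7, -0.1], [-0.4, 0.9]]
3.55 [ 0.4494 -0.3258  0.0233] [ 0.44921312 -0.32561804  0.02197477] [ 0.3 -0.4 -0.7]
0.014630495651506635 107.66859894763911 [-3.4  0.7  9.6]
6.075 0.014789957205724416 [-0.68  1.12 -1.6 ] [-0.06   0.386  0.02 ]
```

View pics/v1.png

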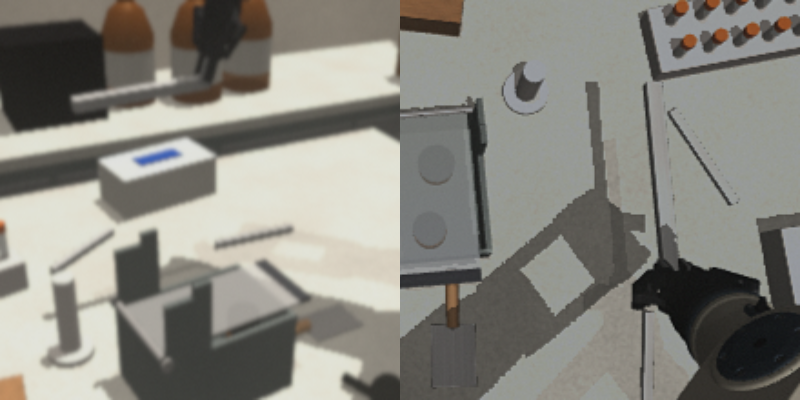

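The bar is held (scene far end at v1 (75,103), top far end at (654,83)). I check that it is level, then go to the pre-pose in front of the flap.

```bash
python3 - <<'E'
from plan import *
S=load('pics/s1.npz');T=load('pics/t1.npz')
print('far end',tri(T,(439.7,135.7),S,(241.3,111.5)).round(4),'expect',(BARC+[0,0,.3]+.11*np.array([np.cos(BAZ),np.sin(BAZ),0])).round(4))
p,o=tcp(b2w(WP[0]),PAZ,1);bot.reach(p,o)
p,o=tcp(b2w(WP[1]),PAZ,1);bot.servo_line(p,velocity=.15)
w=get_obs();print(w['time_s'],w['gripper_width'],w['wrist_force'].round(2))
save('scene','pics/s2.png');save('top','pics/t2.png')
E
python3 -c "
import cv2
s=cv2.imread('pics/s2.png')[130:290,240:440];t=cv2.imread('pics/t2.png')[130:330,230:430]
cv2.imwrite('pics/v2.png',cv2.hconcat([cv2.resize(s,(400,320)),cv2.resize(t,(400,400))[:320]]))"
```

```text
far end [ 0.6601 -0.3142  0.3054] expect [ 0.6618 -0.315   0.309 ]
8.9583 0.014418141798919384 [ 0.28 -0.02 -1.27]
```

View pics/v2.png

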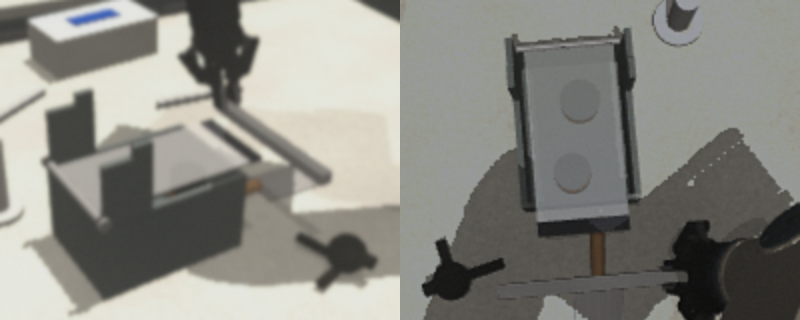

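The bar lies in front of the flap, parallel to its edge, with its free end at v2 (498,290). I carry on under the flap and lift it.

```bash
python3 - <<'E'
from plan import *
T=load('pics/t2.npz')
print(proj(T,b2w((-195,110,103))))
for w_,v in zip(WP[2:6],(.1,.1,.12,.1)):
    p,o=tcp(b2w(w_),PAZ,1);bot.servo_line(p,velocity=v)
    w=get_obs();print(round(w['time_s'],2),w['gripper_width'],w['wrist_force'].round(2),w['ft_torque'].round(2),np.abs(w['position']-p).max().round(4))
save('scene','pics/s3.png');save('top','pics/t3.png')
E
python3 -c "
import cv2
s=cv2.imread('pics/s3.png')[100:280,240:420];t=cv2.imread('pics/t3.png')[110:290,230:410]
cv2.imwrite('pics/v3.png',cv2.hconcat([cv2.resize(s,(400,400)),cv2.resize(t,(400,400))]))"
```

```text
[278.53442061 273.91263101]
9.92 0.014902959761685472 [ 0.39  0.19 -0.91] [-0.33 -0.03  0.05] 0.0006
10.62 0.014744682207048481 [ 0.44  0.19 -1.58] [-0.53 -0.08 -0.01] 0.0003
11.94 0.014616902145724343 [-0.66 -0.08 -2.19] [-0.48  0.08  0.13] 0.0006
12.81 0.014921402480610326 [-2.01 -0.75 -2.28] [-0.37  0.13  0.14] 0.0005
```

View pics/v3.png

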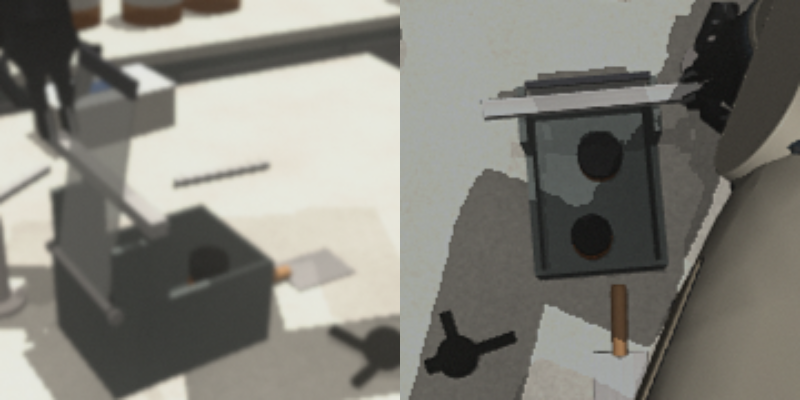

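The flap is up on the bar, and its free end is at v3 scene (160,228) and top (483,108). I check where that end is before lowering.

```bash
python3 - <<'E'
from plan import *
S=load('pics/s3.npz');T=load('pics/t3.npz')
X=tri(T,(267.4,158.6),S,(312,202.6));print('end bin mm',R.from_euler('z',-BY).apply(X-BIN)*1000)
for m in((62,110,233),(80,110,233),(62,110,215)): print(m,(proj(T,b2w(m))-[230,110])*2.222+[400,0],(proj(S,b2w(m))-[240,100])*2.222)
E
python3 -c "
import cv2
s=cv2.imread('pics/s3.png')[140:250,250:330];t=cv2.imread('pics/t3.png')[130:190,255:365]
cv2.imwrite('pics/v4.png',cv2.hconcat([cv2.resize(s,(400,550),interpolation=2),cv2.copyMakeBorder(cv2.resize(t,(400,218),interpolation=2),0,332,0,0,cv2.BORDER_CONSTANT)]))"
```

```text
end bin mm [ 65.66684036 110.26127551 219.48591708]
(62, 110, 233) [481.36776398 110.00772407] [161.75954285 213.82342863]
(80, 110, 233) [480.35427851  92.4206733 ] [144.29516153 218.88962351]
(62, 110, 215) [483.34111109 113.65848838] [161.75796399 230.75131565]
```

View pics/v4.png

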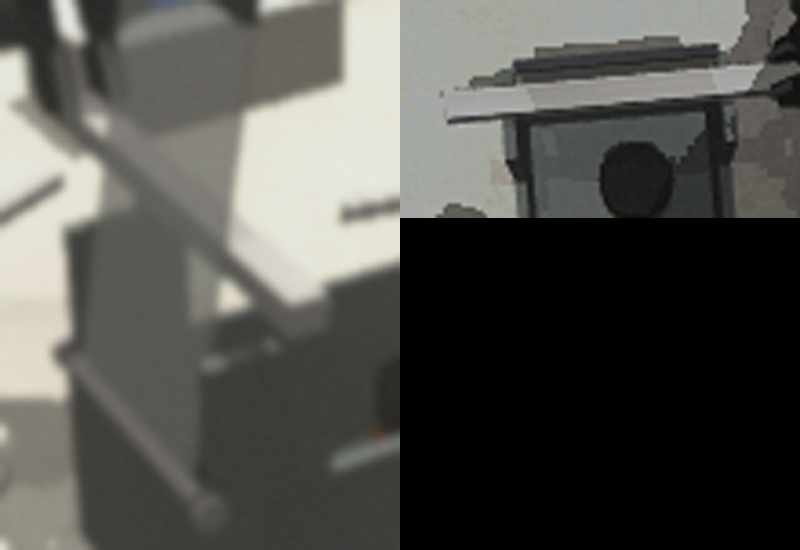

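The free end sits about 5 mm forward and 5 mm low (front-top corner at v4 scene (325,295) against the expected point). I correct the yaw, tilt and x, lower until contact, and release.

```bash
python3 - <<'E'
import plan
from plan import *
plan.TH+=.022; az=PAZ-.022
def go(m,v):
    p,o=tcp(b2w(m),az,1);bot.servo_line(p,o,velocity=v);w=get_obs();print(m,round(w['time_s'],2),w['wrist_force'].round(2),w['ft_torque'].round(2));return w
f0=go((75,0,222),.05)['wrist_force'][2]
go((75,0,199),.06)
for z in np.arange(198,189.9,-1.):
    f=go((75,0,z),.03)['wrist_force'][2]
    if f-f0>5: break
save('scene','pics/s4.png');save('top','pics/t4.png')
E
python3 -c "
import cv2
s=cv2.imread('pics/s4.png')[140:250,250:330];t=cv2.imread('pics/t4.png')[130:190,255:365]
cv2.imwrite('pics/v5.png',cv2.hconcat([cv2.resize(s,(400,550),interpolation=2),cv2.copyMakeBorder(cv2.resize(t,(400,218),interpolation=2),0,332,0,0,cv2.BORDER_CONSTANT)]))"
```

```text
(75, 0, 222) 13.16 [-1.19  0.54 -1.43] [-0.31  0.2   0.3 ]
(75, 0, 199) 13.69 [-1.72  1.35 -1.74] [-0.37  0.18  0.24]
(75, 0, np.float64(198.0)) 13.94 [-0.89  0.31 -0.81] [-0.21  0.23  0.36]
(75, 0, np.float64(197.0)) 14.19 [-1.26  0.05 -0.03] [-0.16  0.24  0.32]
(75, 0, np.float64(196.0)) 14.44 [-1.87 -0.33 -0.78] [-0.26  0.23  0.32]
(75, 0, np.float64(195.0)) 14.69 [-1.53 -1.18  2.35] [-0.17  0.26  0.33]
(75, 0, np.float64(194.0)) 14.94 [-3.04 -1.7   5.9 ] [0.05 0.47 0.45]
```

View pics/v5.png

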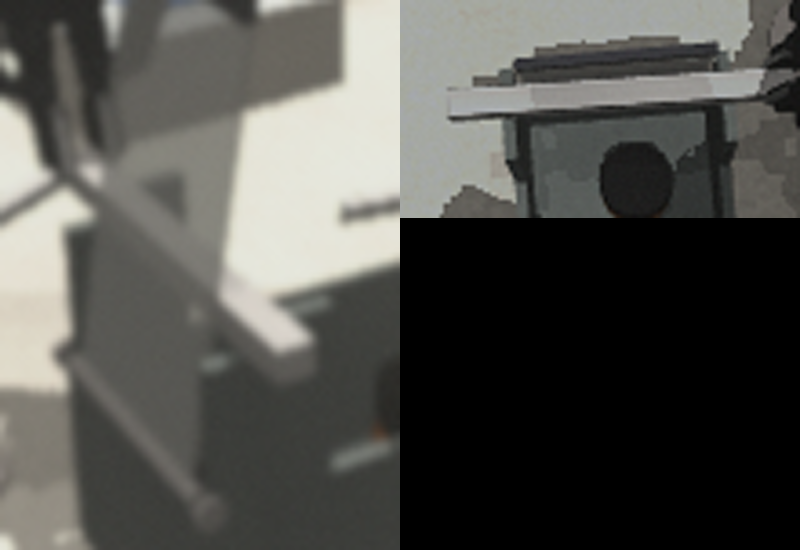

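v5 shows the bar down on both cheeks behind the lips, with the near lip at (300,300) and the far lip at (165,190). The contact height of about 194 matches the seat. I've used all 10 picture views, so from here I check numerically. I release, back off, and measure the jar with image code.

```bash
cat >> plan.py <<'E'
def down(az,flip=0):
    y=np.array([-np.sin(az),np.cos(az),0])*(-1 if flip else 1);z=np.array([0,0,-1.])
    return R.from_matrix(np.column_stack([np.cross(y,z),y,z])).as_quat()
def endmatch(a,b):
    A=cv2.imread(a);B=cv2.imread(b);t=A[195:220,295:318]
    r=cv2.matchTemplate(B[180:235,280:333],t,cv2.TM_CCOEFF_NORMED);_,v,_,l=cv2.minMaxLoc(r);return v,(l[0]-15,l[1]-15)
def darkblob(img,guess):
    g=img.max(axis=2);m=(g<45).astype(np.uint8);n,L,st,c=cv2.connectedComponentsWithStats(m)
    k=[i for i in range(1,n) if st[i,4]>40];k.sort(key=lambda i:np.hypot(*(c[i]-guess)));return [(st[i].tolist(),c[i].round(1).tolist()) for i in k[:3]]
E
python3 - <<'E'
import plan
from plan import *
hand.move_gripper(.05,60)
w=get_obs();print(w['gripper_width'],w['wrist_force'].round(2))
M=R.from_quat(w['orientation']).as_matrix()
bot.servo_line(w['position']-.07*M[:,2],velocity=.12)
bot.servo_line(b2w((-40,-200,320)),velocity=.25)
save('scene','pics/s5.png');save('top','pics/t5.png')
print(endmatch('pics/s4.png','pics/s5.png'))
J=np.array([.5107,-.0583])
for f in(0,1): print(kinematics.solve_ik([*J,.32],down(BY,f)))
q=down(BY,1)
bot.reach([*J-[.03,0],.32],q)
c=save('wrist','pics/w1.png');kv=load('pics/w1.npz');g=proj(kv,[*J,.093]);print('guess',g,darkblob(c['frame'],g))
bot.servo_line([*J+[-.005,.03],.32],velocity=.15)
c=save('wrist','pics/w2.png');kv=load('pics/w2.npz');g=proj(kv,[*J,.093]);print('guess',g,darkblob(c['frame'],g))
t=cv2.imread('pics/t5.png');print('top',darkblob(t,(316,216)))
w=get_obs();print(w['time_s'],w['wrist_force'])
E
```

```text
0.0502442101281206 [ 0.8   0.34 -0.36]
(0.9693520665168762, (1, 1))
[-1.16583185e-01  1.12961873e-01  1.78173937e+00 -4.44089210e-16
  1.24689141e+00 -1.76867951e+00]
[-1.16583185e-01  1.12961873e-01  1.78173937e+00 -4.44089210e-16
  1.24689141e+00  1.37291314e+00]
guess [328.13309183 150.7813964 ] [([310, 131, 34, 36, 556], [328.7, 152.9]), ([319, 48, 41, 46, 1432], [338.7, 70.2]), ([292, 21, 84, 11, 659], [337.0, 25.9])]
guess [349.64186803 171.76084544] [([331, 151, 28, 36, 599], [343.1, 166.7]), ([340, 71, 39, 42, 1242], [358.4, 91.9]), ([395, 55, 57, 52, 1685], [421.8, 74.2])]
top [([307, 206, 18, 21, 300], [315.7, 215.9]), ([292, 229, 58, 7, 108], [320.6, 232.1]), ([284, 163, 12, 69, 157], [290.7, 193.2])]
19.3417 [-0.41508853  0.63241746 -0.21979897]
```

The bar end moved only about 1 px on release, so the flap stays propped. The jar position agrees across three views. Now I grasp it.

```bash
python3 - <<'E'
from plan import *
from fit import T
k1,k2=load('pics/w1.npz'),load('pics/w2.npz')
J3=tri(k1,(327,149),k2,(349,169));print('jar',J3)
a=lambda x,y:(x/4.444+130-.4,y/4.444+155-.4)
print('plate top-only',np.mean([onz(T,a(*p),.084) for p in((72,80),(308,90),(292,328),(48,318))],0))
J=np.array([.5107,-.0583]);print('jar bin',R.from_euler('z',-BY).apply(np.r_[J,0]-BIN)*1000)
q=down(BY,1);hand.move_gripper(.062,50)
bot.servo_line([*J,.2],q,velocity=.15)
bot.servo_line([*J,.078],velocity=.08)
w=get_obs();print(w['wrist_force'].round(2),w['position'].round(4));f0=w['wrist_force']
hand.move_gripper(.03,50);w=get_obs();print('grip',w['gripper_width'],w['grip_force'],(w['wrist_force']-f0).round(2))
bot.servo_line([*J,.1],velocity=.05);w=get_obs();print('lift',w['time_s'],w['gripper_width'],(w['wrist_force']-f0).round(2))
E
```

```text
jar [ 0.51274309 -0.05717649  0.08813546]
plate top-only [0.54632618 0.30996327 0.084     ]
jar bin [-58.59028753   9.8908143    0.        ]
[0.17 0.1  0.13] [ 0.511  -0.0583  0.0784]
grip 0.04511606726930514 50.38581669330597 [-0.81  0.26  5.94]
lift 23.15 0.04462263608784862 [-0.09  0.7  -1.74]
```

```bash
python3 - <<'E'
from plan import *
P=np.array([.5462,.3112]);J=np.array([.5107,-.0583])
w=get_obs();f0=w['wrist_force'][2]
bot.servo_line([*J,.28],velocity=.15)
bot.servo_line([.53,.13,.30],velocity=.25)
bot.servo_line([*P,.26],velocity=.25)
bot.servo_line([*P,.172],velocity=.1)
bot.dwell(.2);f0=get_obs()['wrist_force'][2]
z=.172
while z>.15:
    z-=.001;bot.servo_line([*P,z],velocity=.02);bot.dwell(.05);w=get_obs();f=w['wrist_force'][2]-f0;print(round(z,4),f.round(2),end=' ')
    if f>1.2: break
print(w['time_s'],w['ft_torque'].round(2))
E
```

```text
0.171 -0.62 0.17 -0.11 0.169 -0.64 0.168 -0.74 0.167 0.22 0.166 -0.74 0.165 -0.49 0.164 0.06 0.163 0.42 0.162 -0.83 0.161 -1.52 0.16 0.25 0.159 -0.38 0.158 -0.62 0.157 7.07 32.0333 [-0.26  0.24 -0.01]
```

```bash
python3 - <<'E'
from plan import *
P=np.array([.5462,.3112])
hand.move_gripper(.075,50);w=get_obs();print(w['gripper_width'],w['wrist_force'].round(2))
bot.servo_line([*P,.32],velocity=.12)
bot.servo_line([.36,.25,.36],velocity=.25)
bot.goto_joints([-1.216,.353,1.633,0,1.155,0])
save('scene','pics/s6.png');save('top','pics/t6.png')
print(endmatch('pics/s5.png','pics/s6.png'))
t=cv2.imread('pics/t6.png');T=load('pics/t6.npz');S=load('pics/s6.npz')
g=proj(T,[*P,.172]);b=darkblob(t,g);print(g,b,onz(T,b[0][1],.172))
s=cv2.imread('pics/s6.png');g=proj(S,[*P,.158]);print('scene',g,darkblob(s,g))
# what changed between start and now
for n in 'ts':
    d=cv2.absdiff(cv2.imread(f'pics/{n}0.png'),cv2.imread(f'pics/{n}6.png')).max(2);m=cv2.morphologyEx((d>30).astype(np.uint8),cv2.MORPH_OPEN,np.ones((3,3)))
    k,_,st,c=cv2.connectedComponentsWithStats(m);print(n,[st[i].tolist() for i in range(1,k) if st[i,4]>25])
print(get_obs()['time_s'])
E
```

```text
0.07474487752065487 [-0.42  0.17  0.08]
(0.998469889163971, (0, 0))
[157.4874809  195.91261951] [([149, 186, 30, 22, 450], [162.7, 196.5]), ([152, 232, 11, 5, 48], [157.0, 233.8]), ([182, 233, 12, 5, 46], [187.3, 235.4])] [0.54494966 0.29894484 0.172     ]
scene [420.95753588 297.19686623] [([498, 141, 10, 10, 47], [502.5, 145.4]), ([481, 132, 10, 10, 73], [485.6, 136.8]), ([492, 128, 11, 13, 55], [497.2, 134.3])]
t [[292, 144, 41, 7, 158], [275, 147, 79, 101, 3371], [316, 150, 7, 4, 26], [149, 182, 31, 27, 646]]
s [[349, 86, 4, 8, 26], [276, 120, 31, 29, 516], [263, 165, 53, 34, 696], [275, 178, 11, 18, 136], [342, 190, 29, 22, 174], [316, 193, 45, 35, 993], [267, 200, 48, 37, 685], [249, 204, 16, 9, 103], [251, 241, 11, 9, 75], [255, 256, 20, 26, 144], [283, 283, 12, 11, 94], [391, 283, 45, 63, 1859]]
37.9917
```

Only the bin area and the plate have changed. The jar stands centred, the bar and flap have not moved, and the clock reads 38 s.

```bash
python3 -c "
from h import *
print(hand_in())"
```

```text
the job is handed in; nothing more can be done
None
```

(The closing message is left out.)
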